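# Sniff the seam of a test chamber for leaks

## Task

Set the leak detector's range slider so that its grip lines up with the steel pointer beside the track. Then take the pen from its stand, start with its tip at the end of the seam beside the round gas port and lead the tip slowly (2 to 3 cm a second) along the whole stepped seam between the chamber's cover plates to the other end, just above the seam or lightly touching, without pressing. Put the pen back in its stand fully home, with the slider still as set, and leave the other things on the bench alone.

Things in the scene. Friction and masses are not known exactly. Their poses are not given: they have to be found in the camera images.
- chamber: Fixed grey chamber, 150 x 200 x 60 mm (x, y, z), two aluminium cover plates on top. Origin: centre of underside. Between the plates an open seam, 7 mm wide, 6 deep, dark bottom: from the +y side face along x = -25 mm to y = 0, then +x to x = +25, then along x = +25 to the -y side face. Round steel gas port, 26 mm wide, 24 high, on top at x = -55, y = +78. Screw heads 2.5 mm high.
- pen: Leak-detector pen, 161 mm long, standing upright in its stand, tip down. Origin: the tip; +z runs up the pen. Thin steel nose from z = 0 to 70 mm (6 mm wide at the tip, 16 mm at its top), collar 32 mm wide at z = 70 to 76 mm, white round handle 24 mm wide from 77 mm to 161 mm. About 0.12 kg.
- stand: Fixed pen stand: block 60 x 60 mm, 80 mm high, on a foot plate 110 x 110 x 8 mm. Origin: centre of its underside. A vertical hole 21 mm wide goes down its middle; the pen's nose hangs in it with the collar resting on the block's top, tip 10 mm above the bench.
- stand_mouth (a point): Centre of the stand's hole at the block's top face, 80 mm above the bench.
- console: Fixed white detector console, 90 x 250 x 30 mm (its x, y, z), origin: centre of its underside. On it a straight slider track along its y axis, 40 mm wide, its top 44 mm above the bench, and a small display block (25 mm high) at the +y end.
- range_slider (a joint): Position of the range slider's grip along its track, m: 0 at the console's -y end of the track, 0.12 at the +y end (towards the display). Slides stiffly, about 1.5 N, and stays where it is left.
- range_slider_top (a point): Centre of the top face of the slider's black grip, a block 28 mm across the track, 20 mm along it and 40 mm high; its top is 84.5 mm above the bench.
- pointer: Small dark steel pointer tab, 6 mm thick, fixed on the console beside the track (on its +x side), 14 mm high. Origin: centre of its underside, on the console's top 30 mm above the bench; its axes are parallel to the console's. The grip is set when its middle has the same y as the pointer.
- reagent: Bystander: amber bottle, 84 mm wide, 170 mm high. Origin: centre of its underside.
- jar: Bystander: white jar, 70 mm wide, 85 mm high. Origin: centre of its underside.
- beaker: Bystander: glass beaker, 72 mm wide, 90 mm high, between the robot and the chamber. Origin: centre of its underside.
- spatula: Bystander: spatula lying on the bench, 170 mm long. Origin: about its middle, underside.
- tray: Bystander: white tray 120 x 160 x 35 mm behind the chamber, with a blue column lying in it. Origin: centre of its underside.
- seam0 (a point): Point 0 of 0 to 8 along the seam's middle line, level with the plates' top, at x = -25, y = 84 mm in the chamber's frame: start of the seam, 16 mm in from the chamber's side face, at the end that has the round gas port beside it.
- seam1 (a point): Point 1 of 0 to 8 along the seam's middle line, level with the plates' top, at x = -25, y = 56 mm in the chamber's frame.
- seam2 (a point): Point 2 of 0 to 8 along the seam's middle line, level with the plates' top, at x = -25, y = 28 mm in the chamber's frame.
- seam3 (a point): Point 3 of 0 to 8 along the seam's middle line, level with the plates' top, at x = -25, y = 0 mm in the chamber's frame: first corner.
- seam4 (a point): Point 4 of 0 to 8 along the seam's middle line, level with the plates' top, at x = 0, y = 0 mm in the chamber's frame: middle of the step.
- seam5 (a point): Point 5 of 0 to 8 along the seam's middle line, level with the plates' top, at x = 25, y = 0 mm in the chamber's frame: second corner.
- seam6 (a point): Point 6 of 0 to 8 along the seam's middle line, level with the plates' top, at x = 25, y = -28 mm in the chamber's frame.
- seam7 (a point): Point 7 of 0 to 8 along the seam's middle line, level with the plates' top, at x = 25, y = -56 mm in the chamber's frame.
- seam8 (a point): Point 8 of 0 to 8 along the seam's middle line, level with the plates' top, at x = 25, y = -84 mm in the chamber's frame: end of the seam, 16 mm in from the other side face.
Mind the look-alikes: they are no part of the job. Of the things that look like the stand, the smaller one is meant. Leave any turquoise look-alike of the pen alone.

How it is judged:
By the outcome, as a careful person would: the job done as asked, in the order asked, and still so for the second after the job is handed in, with the robot touching nothing.
It also fails if it takes over 72 s, if anything falls off the work surface, if the arm or the gripper's body presses on something with over 40 N, if the wrist force passes 120 N, or if a joint passes its speed limit or range.

## Robot

A 6-joint arm with a two-finger parallel gripper is mounted at the origin on the work surface. World frame = base frame: x ahead of the robot, y to its left, z up, the work surface at z = 0. Lengths are in mm, angles in degrees, forces in N, time in s.
With the tool pointing down it reaches from about 275 to 825 mm from the base axis. Payload 5.2 kg.
Tool frame: the origin (TCP) lies at the very end of the fingers, on their centre line; the grasp point (between the pads) lies 19 mm behind it; z points along the fingers, y is the line along which they close (so a half turn about z gives the same grasp; the last joint's range is limited). The gripper opens to 93 mm and grips with 3 to 60 N. Pads are 15 mm wide; open, the fingers measure 128 mm over their backs; the gripper's body (75 mm by 188 mm) begins 65 mm behind the grasp point.
Start: joints at [-76.02, 14.817, 87.949, -0, 77.235, -11.62], TCP at [237.665, -496.004, 218.653] pointing down, gripper open.
Joint ranges: [-179.93, 179.93], [-52.35, 119.4], [10.71, 147.94], [-69.91, 249.91], [12.55, 155.21], [-178.61, 178.61]. Speed limits (degrees/s): [147.25, 147.25, 180, 180, 180, 180].

## Interface

Orientations are given as [roll, pitch, yaw] about the fixed x, y, z axes, in that order (R = Rz(yaw) Ry(pitch) Rx(roll)).
In Python, from plant import bot gives the robot as it stands.
- The arm moves only by the tool servo_tool, never from a script. Its arguments are lists of equal length, an entry for each row: "offset": the shift along the tool's x, y, z in mm, a list of three; "rotation": the turn, a rotation vector about the tool's x, y, z in degrees, a list of three. In form: {"offset": [[x, y, z], ...], "rotation": [[rx, ry, rz], ...]}. A call has 1 to 12 rows; each row is the pose to reach, as a shift and turn from the pose commanded when the call began, along the tool's axes at that moment; what a row does not reach only later rows make up. A row lasts 1/8 s, in which the tool goes at most 62.5 mm and 10.7 degrees, less where a joint would pass 70% of its speed; a pose out of reach is approached as far as the arm can. A call with a gripper value outside its range is refused whole. "gripper" is the opening, from 0 (shut) to 1 (fully open), set as the call begins (left out, the last holds). The fingers move at their own pace and stop on an object; "grip_force" is the grip in N (left out, the last holds). Time passes only in rows, so rows that repeat a pose let the fingers close. It gives the time, the measured TCP pose, the force, the opening and the grip force at its end, in the units of the state.
- bot.get_obs(): the state, without advancing time (a new reading comes with each control period).
- bot.read_camera(name): name is "scene" or "top" or "wrist"; returns a dict with "frame" (480x640x3 uint8, red, green, blue), "intrinsics" (3x3 intrinsics, pixels), "R" (3x3) and "t" (3): a world point X has camera coordinates R X + t. Camera axes: x right, y down, z forward; pixel columns grow to the right and rows downward; lengths in mm; the calibration is good to about 2 mm. The wrist camera is an equidistant fisheye: a pixel r from the principal point sees the ray r / f radians off the axis. A picture is of the moment at which its call begins. There is no depth.
- bot.job_done(): hands the job in; it is judged then, once.
The state is a dict: "time": time; "joints": joint angles; "joint_velocities": joint speeds; "joint_efforts": joint torques, N m; "tool_pos": TCP position; "eef_rot": TCP orientation; "ft_force": force on the tool from outside, world axes, zero at the start; "torque": the same for the moment, N m; "grip_width": finger opening in mm; "grip_force": force on a finger pad.
Only numpy, scipy, OpenCV 4.12 (cv2) and the standard library are available. Lean on these libraries where they do the work, as an engineer would, in place of code of your own. Each camera call takes 0.05 s, during which the arm holds its last target. There are 200 camera calls.

## Working session

There is one attempt and no reset: what is moved stays moved. The work goes in short steps, Python scripts to look and compute and a tool call to move; the robot and the scene stay as the last step left them, time stands still between calls to the robot, and variables do not carry over. Pictures are saved under pics/ and viewed, at most 10 in all, crops included, and the job is handed in when it is done.

Besides the shell and the picture viewer there is one more tool, called by a JSON object that holds its "name" and its "arguments". servo_tool: Moves the arm, as the interface text tells. Its arguments: {"type":"object","properties":{"offset":{"type":"array","items":{"type":"array","items":{"type":"number"}}},"rotation":{"type":"array","items":{"type":"array","items":{"type":"number"}}},"gripper":{"type":"number"},"grip_force":{"type":"number"}},"required":["offset","rotation"]}

```bash
mkdir -p pics; ls; cat > h.py <<'E'
import numpy as np, cv2
from plant import bot
def cam(n,save=None):
    c=bot.read_camera(n); c={k:np.array(v) for k,v in c.items()}
    if save: cv2.imwrite(f'pics/{save}.png',cv2.cvtColor(c['frame'],cv2.COLOR_RGB2BGR))
    np.savez(f'/tmp/{n}.npz',**c); return c
def load(n): return dict(np.load(f'/tmp/{n}.npz'))
def onz(c,uv,z):
    K,R,t=c['intrinsics'],c['R'],c['t']; d=R.T@np.linalg.solve(K,[uv[0],uv[1],1]); o=-R.T@t
    return o+d*(z-o[2])/d[2]
def tri(c1,u1,c2,u2):
    A=[];
    for c,u in((c1,u1),(c2,u2)):
        P=c['intrinsics']@np.c_[c['R'],c['t']]; A+=[u[0]*P[2]-P[0],u[1]*P[2]-P[1]]
    A=np.array(A); return np.linalg.lstsq(A[:,:3],-A[:,3],rcond=None)[0]
def proj(c,X):
    p=c['intrinsics']@(c['R']@np.array(X)+c['t']); return p[:2]/p[2]
E
python3 - <<'E'
from h import *
for n in('scene','top'):
    c=cam(n,n); print(n,c['intrinsics'].tolist(),(-c['R'].T@c['t']).round())
o=bot.get_obs(); print(o)
E
```

```text
pics
scene [[539.1559526923235, 0.0, 317.13823603240314], [0.0, 539.1559526923235, 236.74283991290665], [0.0, 0.0, 1.0]] [979. 720. 806.]
top [[585.6937531271753, 0.0, 319.0679528292685], [0.0, 585.6937531271753, 250.7534941903901], [0.0, 0.0, 1.0]] [ 254.  -59. 1636.]
{'time': 0.1, 'joints': array([-7.60197379e+01,  1.48545207e+01,  8.80038516e+01, -7.51790186e-04,
        7.72355433e+01, -1.16183704e+01]), 'joint_velocities': array([ 0.04353644, -0.14274882, -0.22980094,  0.02819763, -0.01772576,
        0.12249666]), 'joint_efforts': array([ 2.38791450e-03, -4.38208973e+01, -2.84641653e+01,  7.21720909e-02,
        3.62418126e-02, -5.66057452e-05]), 'tool_pos': array([ 237.54150528, -495.51373394,  217.91283096]), 'eef_rot': array([-1.79907861e+02, -1.81959176e-02,  2.55987846e+01]), 'ft_force': array([-0.11078774,  0.39320481, -0.25025339]), 'torque': array([ 0.00127281, -0.03209697,  0.07276132]), 'grip_force': 0.0, 'grip_width': 93.2626074795207}
```

View pics/scene.png

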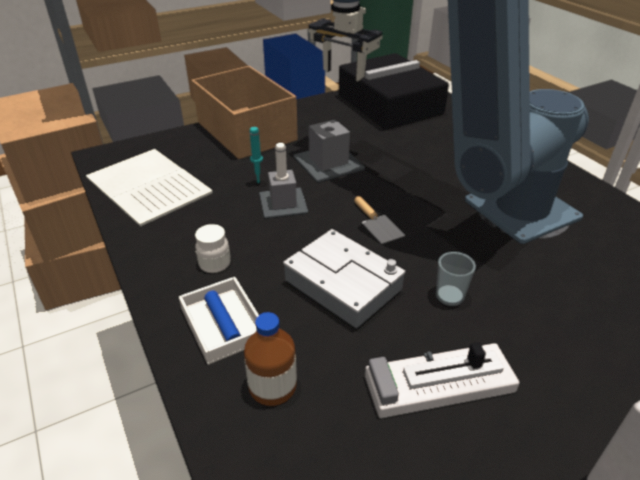

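View pics/top.png

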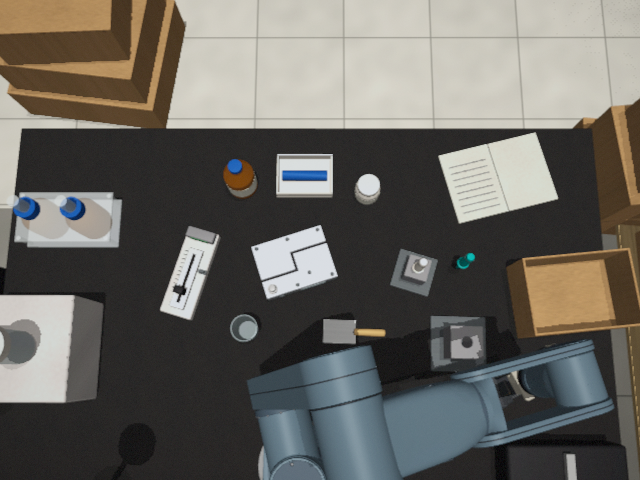

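The scene view shows the white pen in the small stand at (281,180), a turquoise pen at (256,155), an empty larger stand at (328,145), the chamber at (345,272) and the console at (440,378). In the top view the same things are at: small stand and pen (415,270), turquoise pen (465,260), large stand (460,342), chamber (295,262), console (190,272).

The candidates are the small stand (415,270), which holds the white-handled pen, and the larger empty one (460,342). The task means the smaller stand and the white pen. One enlarged crop to confirm.

```bash
python3 - <<'E'
from h import *
t=load('top')['frame'][:,:,::-1]; s=load('scene')['frame'][:,:,::-1]
def cr(f,x,y,w,h,W,H): return cv2.resize(f[y:y+h,x:x+w],(W,H),interpolation=cv2.INTER_CUBIC)
a=np.hstack([cr(t,150,215,80,60*5//4,400,375)[:300],cr(t,380,230,100,75,400,300)])
a=np.hstack([cr(t,150,218,100,110,273,300),cr(t,245,218,100,90,267,300)[:,:267],cr(t,385,240,60,70,260,300)])
b=np.hstack([cr(s,360,330,160,90,500,300),cr(s,240,115,90,105,300,300)])
cv2.imwrite('pics/crop.png',np.vstack([a,b]))
E
```

```text
(no output)
```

View pics/crop.png

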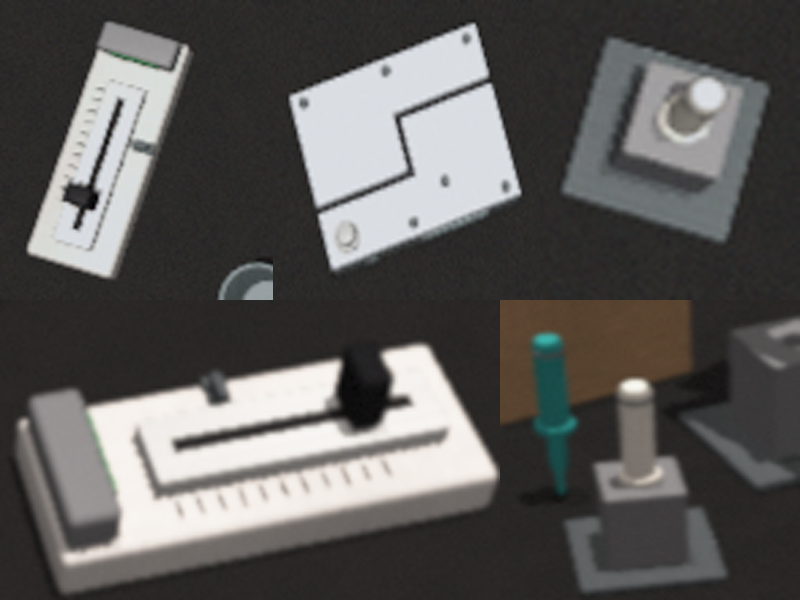

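The crop confirms the small stand (415,270) on a grey foot plate, holding the white-handled pen. The turquoise pen and the big stand are separate. On the console, the grip is at about (180,290) and the pointer tab at about (203,271).

```bash
cat >> h.py <<'E'
def blob(mask,roi,big=True):
    x,y,w,h=roi; m=np.zeros_like(mask,np.uint8); m[y:y+h,x:x+w]=mask[y:y+h,x:x+w]
    n,l,s,ce=cv2.connectedComponentsWithStats(m.astype(np.uint8)); i=1+np.argmax(s[1:,4])
    return (l==i).astype(np.uint8),ce[i],s[i]
E
python3 - <<'E'
from h import *
t=load('top'); f=t['frame'].astype(int); g=f.min(2)
def rect(th,roi,z):
    m,ce,s=blob(g>th,roi); cn=max(cv2.findContours(m,0,2)[0],key=len); r=cv2.minAreaRect(cn); b=cv2.boxPoints(r)
    P=np.array([onz(t,q,z)[:2] for q in b]); print('box',b.round(1).tolist(),'\n',P.round(1).tolist(),'ctr',P.mean(0).round(1),'sides',np.linalg.norm(P[1]-P[0]).round(1),np.linalg.norm(P[2]-P[1]).round(1))
    for k in(0,1): d=P[k+1]-P[k]; print('ang',np.degrees(np.arctan2(d[1],d[0])).round(2))
    return P
for th in(100,150): print('chamber');rect(th,(240,215,105,95),60)
for th in(100,130): print('console');rect(th,(155,215,75,110),30)
# seam centreline pixels
for z in (60,): pass
print('stand'); 
hsv=f[235:300,385:445]; print(g[240:300:4,388:442:4])
E
```

```text
chamber
box [[249.6999969482422, 246.5], [321.0, 223.8000030517578], [338.1000061035156, 277.29998779296875], [266.79998779296875, 300.0]] 
 [[580.9, 148.8], [645.5, -47.2], [495.7, -94.0], [433.3, 98.7]] ctr [538.9  26.6] sides 206.3 156.9
ang -71.76
ang -162.64
chamber
box [[255.89999389648438, 264.8999938964844], [326.3999938964844, 242.1999969482422], [337.20001220703125, 275.70001220703125], [266.70001220703125, 298.3999938964844]] 
 [[529.6, 130.4], [593.5, -62.1], [500.3, -91.7], [437.7, 98.9]] ctr [515.3  18.9] sides 202.9 97.8
ang -71.63
ang -162.4
console
box [[158.8000030517578, 310.20001220703125], [188.5, 224.1999969482422], [219.6999969482422, 234.89999389648438], [190.0, 321.0]] 
 [[407.7, 398.2], [651.3, 328.1], [620.3, 238.5], [378.6, 310.9]] ctr [514.5 318.9] sides 253.5 94.8
ang -16.05
ang -109.11
console
box [[159.10000610351562, 309.70001220703125], [188.10000610351562, 224.8000030517578], [218.89999389648438, 235.3000030517578], [189.8000030517578, 320.20001220703125]] 
 [[409.2, 397.4], [649.5, 328.9], [619.2, 240.7], [380.7, 311.4]] ctr [514.7 319.6] sides 249
[... 222 characters left out ...]
9  43 104 108 105 108  36  40  40  39  40  43  43]
 [ 42  42  41 105 107  66 159 151 104  99  43  41  41  38]
 [ 39  40  45 108  95 116 159  98 190 218 152 105 101  37]
 [ 37  40  87 107  55 155 153  93 149 218 155 108  87  42]
 [ 39  40 107 109  50 160 169 104 112 163 158 109  40  39]
 [ 39  41 110 100  98 160 134 203 202 159 144 107  39  41]
 [ 41  77 112  77  69 115 159 160 160 161 110 104  39  39]
 [ 40 110 108  93  82  63  64  65 102 160 110  73  39  42]
 [ 39 111 107 111 109 107  92  85  68 109 112  36  40  41]
 [ 41  39  38  65 110 108 108 110 110 110 111  42  41  42]
 [ 42  41  38  41  42  41  58 106 111 112  95  41  37  39]
 [ 42  41  39  39  36  43  38  43  40  50  40  44  39  40]]
```

```bash
cat >> h.py <<'E'
from scipy.ndimage import map_coordinates
def seamfit(c,p0,z=60,it=4,W=11,fish=None):
    """refine chamber pose (x,y,yaw) from darkness centroids across the seam in one view"""
    g=c['frame'].mean(2); P=fish or (lambda X: proj(c,X)); p=np.array(p0,float)
    S=[((-25,y),(1,0)) for y in range(22,90,4)]+[((x,0),(0,1)) for x in range(-10,12,4)]+[((25,-y),(1,0)) for y in range(22,90,4)]
    s=np.arange(-W,W+.1,.5)
    for _ in range(it):
        A=[];b=[]
        a=np.radians(p[2]); Rm=np.array([[np.cos(a),-np.sin(a)],[np.sin(a),np.cos(a)]])
        for q,n in S:
            q=np.array(q,float); n=np.array(n,float)
            uv=np.array([P(np.r_[p[:2]+Rm@(q+n*k),z]) for k in s])
            v=map_coordinates(g,[uv[:,1],uv[:,0]],order=1); w=np.clip(np.percentile(v,70)-15-v,0,None)
            if w.max()<15: continue
            e=(w*s).sum()/w.sum(); nw=Rm@n; r=Rm@q
            A.append([nw[0],nw[1],nw@np.array([-r[1],r[0]])]); b.append(e)
        x,res,_,_=np.linalg.lstsq(np.array(A),np.array(b),rcond=None)
        p+=[x[0],x[1],np.degrees(x[2])]
    return p,np.std(np.array(A)@x-b),len(b)
E
python3 - <<'E'
from h import *
for n in('top','scene'):
    c=load(n); print(n,seamfit(c,(540,25,18.2)),seamfit(c,(540,25,18.2),z=58)[0])
t,s=load('top'),load('scene')
# triangulate grip top / pen top / pointer masks
for n,c,roi in(('top',t,(165,270,30,30)),('scene',s,(465,340,25,30))):
    m,ce,st=blob(c['frame'].max(2)<(60 if n=='top' else 40),roi); print('grip',n,ce,st)
    if n=='top':
        r=np.argwhere(m); print(m[278:300,170:192])
    else: print(m[340:370,463:492])
E
```

```text
top (array([540.6387883 ,  27.41496994,  18.19749682]), np.float64(0.12420140429951237), 40) [541.00230839  27.5239758   18.2281753 ]
scene (array([540.29095424,  24.84719245,  18.29429854]), np.float64(0.09440748447406012), 40) [539.11326712  22.98264839  18.35801465]
grip top [180.69298246 287.83333333] [174 270  16  30 114]
[[0 0 0 0 0 0 0 0 0 0 0 0 0 0 0 1 0 0 0 0 0 0]
 [0 0 0 0 0 0 0 0 0 0 0 0 0 0 0 1 0 0 0 0 0 0]
 [0 0 0 0 0 0 0 0 0 0 0 0 0 0 1 1 0 0 0 0 0 0]
 [0 0 0 0 0 0 0 0 0 0 0 0 0 0 1 0 0 0 0 0 0 0]
 [0 0 0 0 0 0 0 0 0 0 0 0 0 0 1 0 0 0 0 0 0 0]
 [0 0 0 0 0 0 0 0 0 0 0 0 0 1 1 0 0 0 0 0 0 0]
 [0 0 0 0 0 0 0 0 0 0 0 0 0 1 1 0 0 0 0 0 0 0]
 [0 0 0 0 0 0 0 0 0 0 0 0 0 1 0 0 0 0 0 0 0 0]
 [0 0 0 0 0 1 1 1 1 1 0 0 1 1 0 0 0 0 0 0 0 0]
 [0 0 0 0 1 1 1 1 1 1 1 1 1 1 0 0 0 0 0 0 0 0]
 [0 0 0 0 1 1 1 1 1 1 1 1 1 1 1 0 0 0 0 0 0 0]
 [0 0 0 0 1 1 1 1 1 1 1 1 1 1 1 1 0 0 0 0 0 0]
 [0 0 0 0 1 1 1 1 1 1 1 1 1 1 1 1 0 0 0 0 0 0]
 [0 0 0 0 1 1 1 1 1 1 1 1 1 1 1 1 0 0 0 0 0 0]
 [0 0 0 0 0 0 1 1 1 1 1 1 1 1 1 0 0 0 0 0 0 0]
 [0 0 0 0 0 0 0 0 0 1 1 1 1 1 1 0 0 0 0 0 0 0]
 [0 0 0 0 0 0 0 0 0
[... 1455 characters left out ...]
1 1 1 1 1 1 0 0 0 0 0 0 0 0]
 [0 0 0 0 0 0 1 1 1 1 1 1 1 1 1 1 1 1 1 1 1 0 0 0 0 0 0 0 0]
 [0 0 0 0 0 0 1 1 1 1 1 1 1 1 1 1 1 1 1 1 1 1 0 0 0 0 0 0 0]
 [0 0 0 0 0 0 1 1 1 1 1 1 1 1 1 1 1 1 1 1 1 0 0 0 0 0 0 0 0]
 [0 0 0 0 0 0 1 1 1 1 1 1 1 1 1 1 1 1 1 1 0 0 0 0 0 0 0 0 0]
 [0 0 0 0 0 1 1 1 1 1 1 1 1 1 1 1 1 1 1 0 0 0 0 0 0 0 0 0 0]
 [0 0 0 1 1 1 1 1 1 1 1 1 1 1 1 1 1 1 1 0 0 0 0 0 0 0 0 0 0]
 [0 0 0 0 0 0 0 0 1 1 1 1 1 1 1 1 1 1 0 0 0 0 0 0 0 0 0 0 0]
 [0 0 0 0 0 0 0 0 0 1 1 1 1 1 1 1 1 0 0 0 0 0 0 0 0 0 0 0 0]
 [0 0 0 0 0 0 0 0 0 0 1 1 1 1 1 0 0 0 0 0 0 0 0 0 0 0 0 0 0]
 [0 0 0 0 0 0 0 0 0 0 0 0 0 0 0 0 0 0 0 0 0 0 0 0 0 0 0 0 0]
 [0 0 0 0 0 0 0 0 0 0 0 0 0 0 0 0 0 0 0 0 0 0 0 0 0 0 0 0 0]]
```

```bash
python3 - <<'E'
from h import *
t,s=load('top'),load('scene')
print('pointer',onz(t,(203.1,272.2),44),tri(t,(203.1,272.2),s,(428.2,356.4)))
print('grip',onz(t,(179,290.5),84.5),onz(s,(476,346),84.5))
# pen top, white blob
print('pen',onz(t,(421,264),171),tri(t,(421,264),s,(281,147)))
print('mouth: collar', onz(t,(385+685/4.333-520/4.333,240+125/4.286),86))
print('standfoot', [onz(t,q,8)[:2].round(1).tolist() for q in[(385+(610-540)/4.333,240+38/4.286),(385+(768-540)/4.333,240+85/4.286),(385+(725-540)/4.333,240+242/4.286),(385+(563-540)/4.333,240+190/4.286)]])
print('beaker',onz(t,(244,328),45))
o=bot.get_obs(); from scipy.spatial.transform import Rotation as Ro
print(Ro.from_euler('xyz',o['eef_rot'],degrees=True).as_matrix().round(3))
w=cam('wrist','w0'); print(w['intrinsics'],w['R'].round(3),(-w['R'].T@w['t']).round(1))
E
```

```text
pointer [511.59086195 277.69584908  44.        ] [513.78185791 279.15637451  34.29381076]
grip [455.37908303 331.53073027  84.5       ] [460.01713814 328.4460722   84.5       ]
pen [ 513.43624988 -301.80951176  171.        ] [ 516.54343293 -304.02399119  165.9720043 ]
mouth: collar [ 514.46467478 -321.04066379   86.        ]
standfoot [[585.7, -274.0], [554.4, -376.0], [450.5, -344.7], [484.3, -241.3]]
beaker [359.02952623 160.15291707  45.        ]
[[ 0.902  0.432 -0.   ]
 [ 0.432 -0.902  0.002]
 [ 0.    -0.002 -1.   ]]
[[371.64829954   0.         319.604239  ]
 [  0.         371.64829954 244.6285407 ]
 [  0.           0.           1.        ]] [[ 0.432 -0.902 -0.001]
 [-0.864 -0.414  0.287]
 [-0.259 -0.123 -0.958]] [ 309.3 -461.3  385.3]
```

{"name": "servo_tool", "arguments": {"offset": [[444,-520,20],[444,-520,20],[444,-520,20],[444,-520,20],[444,-520,20],[444,-520,20],[444,-520,20],[444,-520,20],[444,-520,20],[444,-520,20],[444,-520,20],[444,-520,20]], "rotation": [[0,0,-48.4],[0,0,-48.4],[0,0,-48.4],[0,0,-48.4],[0,0,-48.4],[0,0,-48.4],[0,0,-48.4],[0,0,-48.4],[0,0,-48.4],[0,0,-48.4],[0,0,-48.4],[0,0,-48.4]]}}

```text
time: 1.65
tool_pos: [413.2, 168.5, 198.2]
eef_rot: [-180.0, -0.0, 74.4]
ft_force: [0.1, -0.8, 0.4]
grip_width: 92.9
grip_force: 0.0
```

```bash
python3 - <<'E'
from h import *
w=cam('wrist','w1'); o=bot.get_obs(); print(o['time'],o['tool_pos'],o['eef_rot'],o['joints'])
E
```

```text
1.7 [412.83221144 166.39006386 198.12385419] [-1.79932111e+02  4.05588973e-02  7.42756763e+01] [ 7.54625419e+00  4.86479128e+00  1.03184209e+02 -1.09736656e-02
  7.20293897e+01  2.32739947e+01]
```

View pics/w1.png

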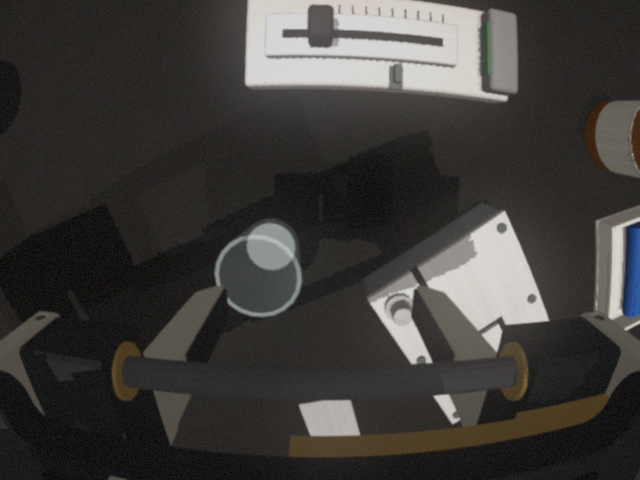

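The wrist view shows the console at the top: grip at (320,26), pointer tab at (396,76), and the slot running from (283,34) to (442,42). The chamber and port are at lower right.

```bash
cat >> h.py <<'E'
def fonz(c,uv,z):
    K=c['intrinsics']; d=np.array([uv[0]-K[0,2],uv[1]-K[1,2]]); r=np.linalg.norm(d); th=r/K[0,0]
    v=np.r_[d/r*np.sin(th),np.cos(th)]; v=c['R'].T@v; o=-c['R'].T@c['t']; return o+v*(z-o[2])/v[2]
def fproj(c,X):
    p=c['R']@np.array(X)+c['t']; h=np.hypot(p[0],p[1]); th=np.arctan2(h,p[2])
    return c['intrinsics'][:2,2]+p[:2]/h*th*c['intrinsics'][0,0]
E
python3 - <<'E'
from h import *
w=load('wrist'); a=fonz(w,(283,34),44)[:2]; b=fonz(w,(442,42),44)[:2]; 
print('slot',a,b,np.linalg.norm(b-a),np.degrees(np.arctan2(*(b-a)[::-1])))
e1=fonz(w,(248,87),30)[:2];e2=fonz(w,(507,102),30)[:2];print('front edge',np.degrees(np.arctan2(*(e2-e1)[::-1])),np.linalg.norm(e2-e1))
print('pointer',fonz(w,(396.5,70),44),fonz(w,(395.5,88),30)); print('grip',fonz(w,(320,20),84.5))
f=w['frame']; x=f[0:120,240:530,::-1]; cv2.imwrite('pics/w1c.png',cv2.resize(x,None,fx=2.75,fy=2.75,interpolation=cv2.INTER_CUBIC))
E
```

```text
slot [428.65405246 342.03698251] [562.35524617 303.23096834] 139.21894962432398 -16.18507156863155
front edge -16.464923027846595 244.78860777138559
pointer [513.98945338 285.6992799   44.        ] [511.98850076 271.38365443  30.        ]
grip [458.95049151 333.05705951  84.5       ]
```

View pics/w1c.png

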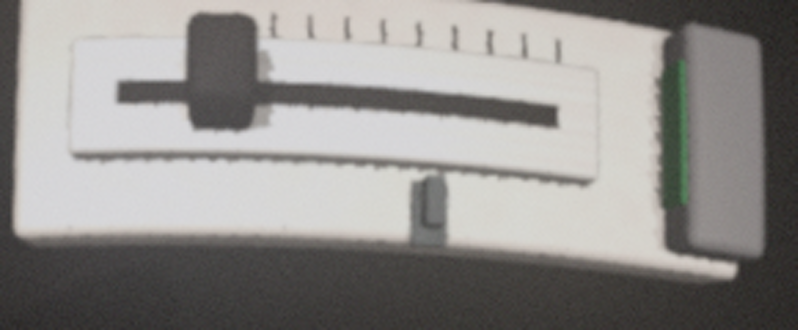

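```bash
python3 - <<'E'
from h import *
w=load('wrist'); a=np.radians(-16.3); u=np.array([np.cos(a),np.sin(a)]); v=np.array([np.sin(a),-np.cos(a)])  # console y, x
pt=fonz(w,(398.5,73.8),44)[:2]; g=fonz(w,(320.7,17.5),84.5)[:2]
sl=[fonz(w,(240+118/2.75,91/2.75),44)[:2],fonz(w,(240+557/2.75,116/2.75),44)[:2]]
for n,p in(('pt',pt),('grip',g),('s0',sl[0]),('s1',sl[1])): print(n,p.round(1),'along',(p@u).round(1),'across',(p@v).round(1))
s,t=load('scene'),load('top')
print('pt scene/top along',onz(s,(428.2,356.4),44)[:2]@u,onz(t,(203.1,272.2),44)[:2]@u)
print('tool now',np.array([412.8,166.4])@u)
print(seamfit(w,(540.5,26,18.25),fish=lambda X:fproj(w,X)))
E
```

```text
pt [514.8 282. ] along 414.9 across -415.2
grip [460.  334.9] along 347.5 across -450.6
s0 [428.8 342.9] along 315.3 across -449.5
s1 [562.8 303. ] along 455.2 across -448.8
pt scene/top along 419.7382878018046 413.0876365818418
tool now 349.5046841629381
(array([532.77285537,  20.22843193,  24.83370969]), np.float64(3.7590455908660885), 13)
```

{"name": "servo_tool", "arguments": {"offset": [[60,-1,10],[120,-2,30],[175,-2,60],[175,-2,60],[175,-2,100],[175,-2,143],[175,-2,143],[175,-2,143]], "rotation": [[0,0,0.3],[0,0,0.3],[0,0,0.3],[0,0,0.3],[0,0,0.3],[0,0,0.3],[0,0,0.3],[0,0,0.3]]}}

```text
time: 2.7
tool_pos: [461.1, 332.7, 57.6]
eef_rot: [179.9, -0.1, 73.6]
ft_force: [0.8, 0.3, 0.8]
grip_width: 92.8
grip_force: 0.0
```

{"name": "servo_tool", "arguments": {"offset": [[0,0,0],[0,0,0],[0,0,0],[0,0,0],[0,0,0],[0,0,0]], "rotation": [[0,0,0],[0,0,0],[0,0,0],[0,0,0],[0,0,0],[0,0,0]], "gripper": 0.15, "grip_force": 6}}

```text
time: 3.45
tool_pos: [459.6, 333.6, 55.6]
eef_rot: [-180.0, 0.0, 73.7]
ft_force: [-0.0, 1.2, 0.1]
grip_width: 37.7
grip_force: 0.0
```

```bash
python3 - <<'E'
from h import *
o=bot.get_obs(); print(o['time'],o['tool_pos'],o['eef_rot'],o['ft_force'],o['grip_width'],o['grip_force'])
a=np.radians(-16.3); u=np.array([np.cos(a),np.sin(a)]); print(o['tool_pos'][:2]@u)
E
```

```text
3.45 [459.63998316 333.59011033  55.56223504] [-1.79992360e+02  6.86140610e-03  7.37058586e+01] [-0.03563155  1.20596084  0.10122774] 37.73337588395471 0.0
347.5372498425498
```

{"name": "servo_tool", "arguments": {"offset": [[0,0,0],[0,0,0],[0,0,0],[0,0,0]], "rotation": [[0,0,0],[0,0,0],[0,0,0],[0,0,0]], "gripper": 0, "grip_force": 10}}

```text
time: 3.95
tool_pos: [459.7, 333.6, 55.6]
eef_rot: [-180.0, 0.0, 73.7]
ft_force: [-0.1, 0.1, -0.4]
grip_width: 20.1
grip_force: 10.0
```

{"name": "servo_tool", "arguments": {"offset": [[0,10,0],[0,25,0],[0,40,0],[0,55,0],[0,64,0],[0,67,0],[0,67,0],[0,67,0]], "rotation": [[0,0,0],[0,0,0],[0,0,0],[0,0,0],[0,0,0],[0,0,0],[0,0,0],[0,0,0]]}}

```text
time: 4.95
tool_pos: [524.1, 314.5, 55.6]
eef_rot: [180.0, 0.0, 73.7]
ft_force: [1.2, -3.0, -1.5]
grip_width: 20.1
grip_force: 10.0
```

{"name": "servo_tool", "arguments": {"offset": [[0,0,0],[0,0,0],[0,0,0],[0,0,-60],[0,0,-120],[-60,0,-130],[-60,0,-130],[-60,0,-130]], "rotation": [[0,0,0],[0,0,0],[0,0,0],[0,0,0],[0,0,0],[0,0,0],[0,0,0],[0,0,0]], "gripper": 0.6}}

```text
time: 5.95
tool_pos: [507.2, 257.4, 185.7]
eef_rot: [-180.0, -0.0, 73.7]
ft_force: [-0.0, 0.4, 0.5]
grip_width: 55.6
grip_force: 0.0
```

```bash
python3 - <<'E'
from h import *
w=cam('wrist'); cam('top'); cam('scene'); o=bot.get_obs(); print(o['time'],o['tool_pos'],o['eef_rot'],(-w['R'].T@w['t']).round(1))
c=[fproj(w,(514.8,282,44)),fproj(w,(524,315,84.5))]; print(c)
x,y=np.clip(np.mean(c,axis=0).astype(int)-[100,75],0,[440,330])
print(x,y); cv2.imwrite('pics/w2c.png',cv2.resize(w['frame'][y:y+150,x:x+200,::-1],None,fx=4,fy=4,interpolation=cv2.INTER_CUBIC))
E
```

```text
6.1 [507.10285588 257.91056304 184.88190257] [-1.79941034e+02  1.78460180e-02  7.37429953e+01] [529.1 334.1 353.1]
[array([320.52585398, 200.71640499]), array([320.07541248, 163.69961488])]
220 107
```

View pics/w2c.png

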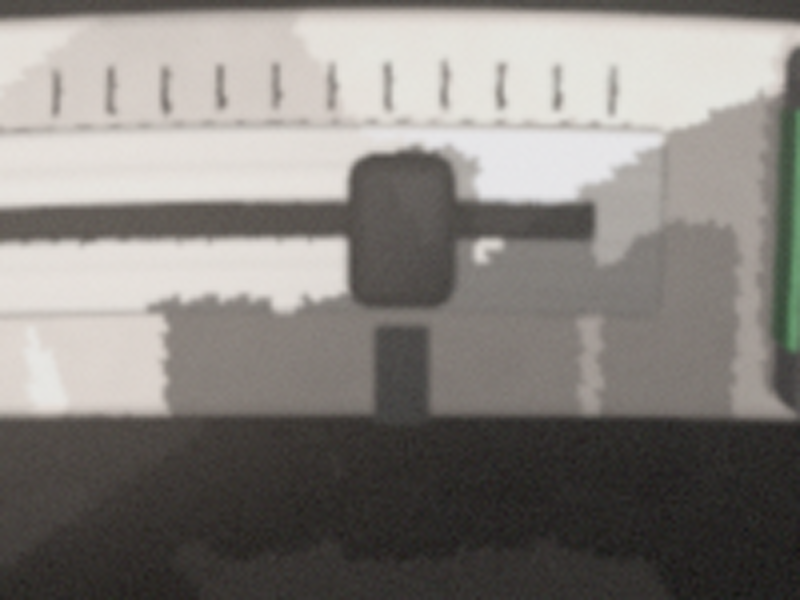

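The wrist crop shows the grip centred at column 403 and the pointer at 402, so the slider is aligned to about 0.2 mm. Next is the pen.

{"name": "servo_tool", "arguments": {"offset": [[-534,159,-64],[-534,159,-64],[-534,159,-64],[-534,159,-64],[-534,159,-64],[-534,159,-64],[-534,159,-64],[-534,159,-64],[-534,159,-64],[-534,159,-64],[-534,159,-64],[-534,159,-64]], "rotation": [[0,0,0],[0,0,0],[0,0,0],[0,0,0],[0,0,0],[0,0,0],[0,0,0],[0,0,0],[0,0,0],[0,0,0],[0,0,0],[0,0,0]]}}

```text
time: 7.6
tool_pos: [510.2, -298.1, 249.3]
eef_rot: [-180.0, -0.0, 73.8]
ft_force: [-0.6, -0.3, -0.5]
grip_width: 55.8
grip_force: 0.0
```

```bash
python3 - <<'E'
from h import *
w=cam('wrist'); o=bot.get_obs(); print(o['time'],o['tool_pos'],o['eef_rot'])
c=fproj(w,(515,-303,120)); print(c, fproj(w,(515,-303,171)))
x,y=np.clip(c.astype(int)-[100,75],0,[440,330])
print(x,y); cv2.imwrite('pics/w3c.png',cv2.resize(w['frame'][y:y+150,x:x+200,::-1],None,fx=4,fy=4,interpolation=cv2.INTER_CUBIC))
E
```

```text
7.65 [ 510.26743114 -298.15672143  249.5282983 ] [-1.79973454e+02 -2.88579082e-02  7.38304869e+01]
[327.38402932 238.03250082] [328.82047483 257.74737854]
227 163
```

View pics/w3c.png

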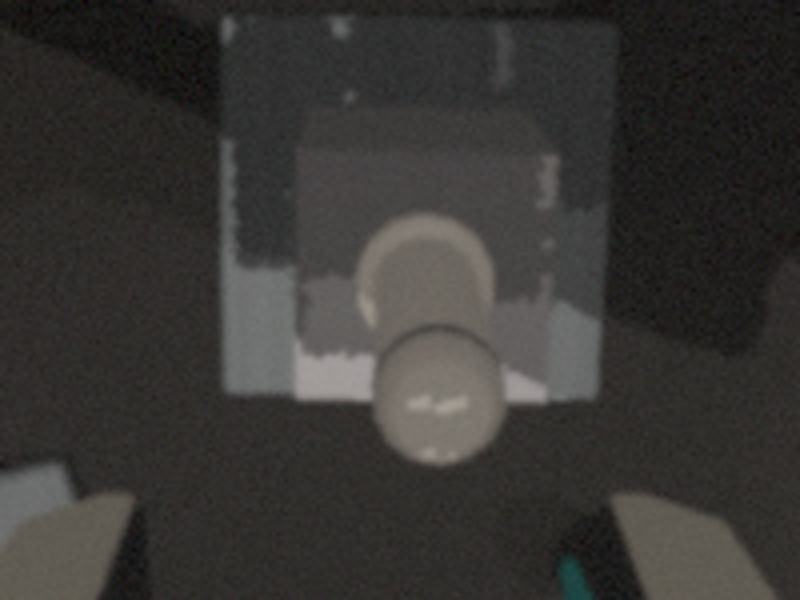

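The crop shows the white pen in the small stand: handle top at crop (440,396), image (337,262), and collar centre at image (333.5,234).

```bash
python3 - <<'E'
from h import *
w=load('wrist'); t=load('top'); s=load('scene'); print(fonz(w,(337,262),171),fonz(w,(333.5,234),86))
print('block top corners',[fonz(w,(227+x/4,163+y/4),80)[:2].round(1).tolist() for x,y in((297,150),(553,150),(297,402),(550,402))])
print('foot',[fonz(w,(227+x/4,163+y/4),8)[:2].round(1).tolist() for x,y in((222,17),(618,23),(224,395),(600,398))])
print('collar top cam',onz(t,(418.5,240+125/4.286),86),'turq',onz(t,(465,260),150))
m,ce,st=blob(t['frame'].min(2)>185,(410,252,20,20)); print('pentop',ce,st,onz(t,ce,171))
for X in((519,-306,171),(519,-306,86)): print(proj(t,X),proj(s,X))
E
```

```text
[ 519.6545823  -307.63225529  171.        ] [ 519.51539626 -310.20360137   86.        ]
block top corners [[499.5, -272.9], [556.1, -289.1], [481.6, -331.5], [540.2, -348.5]]
foot [[483.4, -242.3], [588.0, -273.8], [450.9, -347.0], [556.5, -378.7]]
collar top cam [ 514.43536462 -308.79794205   86.        ] turq [ 527.86690668 -418.63393592  150.        ]
pentop [423.34883721 261.60465116] [420 258   8   8  43] [ 519.62063051 -307.94443194  171.        ]
[422.58860121 261.84369932] [280.84579558 145.27763042]
[417.40409198 267.48126646] [282.34620769 175.82334193]
```

{"name": "servo_tool", "arguments": {"offset": [[-6,11.7,0],[-6,11.7,40],[-6,11.7,90],[-6,11.7,123.6],[-6,11.7,123.6],[-6,11.7,123.6],[-6,11.7,123.6]], "rotation": [[0,0,0],[0,0,0],[0,0,0],[0,0,0],[0,0,0],[0,0,0],[0,0,0]]}}

```text
time: 8.52
tool_pos: [520.7, -309.9, 128.2]
eef_rot: [179.8, 0.1, 73.7]
ft_force: [-0.9, 0.1, -0.6]
grip_width: 56.0
grip_force: 0.0
```

{"name": "servo_tool", "arguments": {"offset": [[0,0,0],[0,0,0],[0,0,0],[0,0,0],[0,0,0],[0,0,0],[0,0,0]], "rotation": [[0,0,0],[0,0,0],[0,0,0],[0,0,0],[0,0,0],[0,0,0],[0,0,0]], "gripper": 0, "grip_force": 25}}

```text
time: 9.4
tool_pos: [519.5, -309.1, 126.2]
eef_rot: [180.0, 0.0, 73.7]
ft_force: [-0.5, -0.5, 1.5]
grip_width: 23.9
grip_force: 25.0
```

```bash
python3 - <<'E'
from h import *
o=bot.get_obs(); print(o['time'],o['tool_pos'],o['eef_rot'],o['ft_force'],o['torque'],o['grip_width'],o['grip_force'])
E
```

```text
9.4 [ 519.5085404  -309.07572407  126.15039383] [1.79991399e+02 3.28382094e-03 7.36981589e+01] [-0.47905488 -0.52788605  1.4574655 ] [ 0.01717414 -0.07644042  0.03637418] 23.863964645128217 25.000231362646446
```

{"name": "servo_tool", "arguments": {"offset": [[0,0,-15],[0,0,-45],[0,0,-80],[0,0,-100],[45,-13,-100],[100,-29,-100],[155,-45,-100],[205,-59.5,-100],[229.5,-66.6,-100],[229.5,-66.6,-100],[229.5,-66.6,-100],[229.5,-66.6,-100]], "rotation": [[0,0,0],[0,0,0],[0,0,0],[0,0,0],[0,0,0],[0,0,0],[0,0,0],[0,0,0],[0,0,0],[0,0,0],[0,0,0],[0,0,0]]}}

```text
time: 10.9
tool_pos: [520.0, -71.2, 226.1]
eef_rot: [180.0, 0.0, 73.6]
ft_force: [0.3, -0.5, -0.9]
grip_width: 23.6
grip_force: 25.0
```

```bash
python3 - <<'E'
from h import *
w=cam('wrist','w4'); o=bot.get_obs(); print(o['time'],o['tool_pos'],o['eef_rot'],o['ft_force'],o['grip_width'])
for p0 in((540.5,26,18.25),(540.5,27.5,18.2)): print(seamfit(w,p0,fish=lambda X:fproj(w,X)))
print(seamfit(w,(540.5,26,18.25),z=61,fish=lambda X:fproj(w,X)))
E
```

```text
10.95 [519.98575175 -71.18838578 226.04004009] [-1.79995816e+02  1.12365130e-02  7.36115122e+01] [ 1.10051324  0.44472386 -0.413102  ] 23.365716963544962
(array([539.62964156,  24.75222109,  18.19162979]), np.float64(0.5158881002444293), 40)
(array([539.62952653,  24.75277756,  18.19170136]), np.float64(0.5156659918461173), 40)
(array([539.63438526,  24.68295669,  18.12036048]), np.float64(0.5325235268836552), 40)
```

View pics/w4.png

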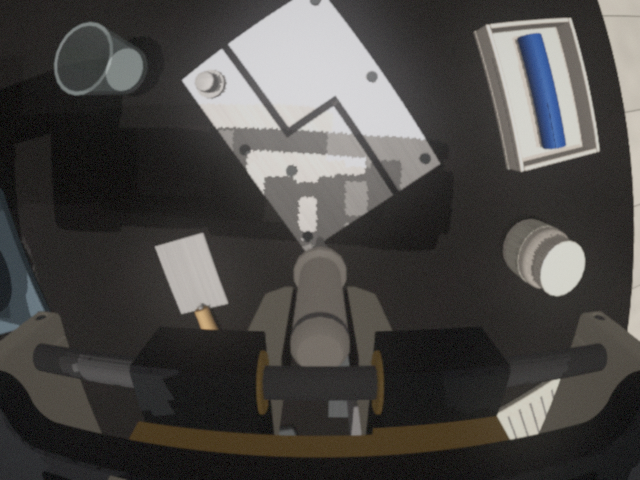

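The wrist view shows the chamber with the seam clear, the port at (208,83), and the pen held straight in the fingers. Next I hover the tip over the seam start and compare the tip with the seam in the fixed cameras.

{"name": "servo_tool", "arguments": {"offset": [[30,-15,0],[80,-40,0],[130,-65,0],[150,-74.5,10],[152.4,-75.7,30],[152.4,-75.7,40],[152.4,-75.7,40],[152.4,-75.7,40],[152.4,-75.7,40],[152.4,-75.7,40]], "rotation": [[0,0,0],[0,0,0],[0,0,0],[0,0,0],[0,0,0],[0,0,0],[0,0,0],[0,0,0],[0,0,0],[0,0,0]]}}

```text
time: 12.2
tool_pos: [490.4, 97.2, 186.5]
eef_rot: [180.0, -0.0, 73.7]
ft_force: [-0.2, 0.9, -0.6]
grip_width: 23.3
grip_force: 25.0
```

```bash
python3 - <<'E'
from h import *
s=cam('scene'); t=cam('top'); w=cam('wrist'); o=bot.get_obs(); print(o['time'],o['tool_pos'],o['eef_rot'])
P=o['tool_pos']+[0,0,-116.1]; print(proj(s,P),proj(t,P),fproj(w,P))
def cr(c,q,W,H,f): 
    x,y=(q-[W/2,H/2]).astype(int); print(x,y); return cv2.resize(c['frame'][max(y,0):y+H,x:x+W,::-1],(W*f,H*f),interpolation=cv2.INTER_CUBIC)
q=proj(s,P); a=cr(s,q+[-15,0],100,75,8); cv2.imwrite('pics/s5.png',a)
E
```

```text
12.35 [490.16816317  97.40831253 186.26446131] [ 1.79978011e+02 -4.54251355e-03  7.36966464e+01]
[383.96950144 275.80607756] [267.33151024 278.63608732] [319.98764014 238.26287834]
318 238
```

View pics/s5.png

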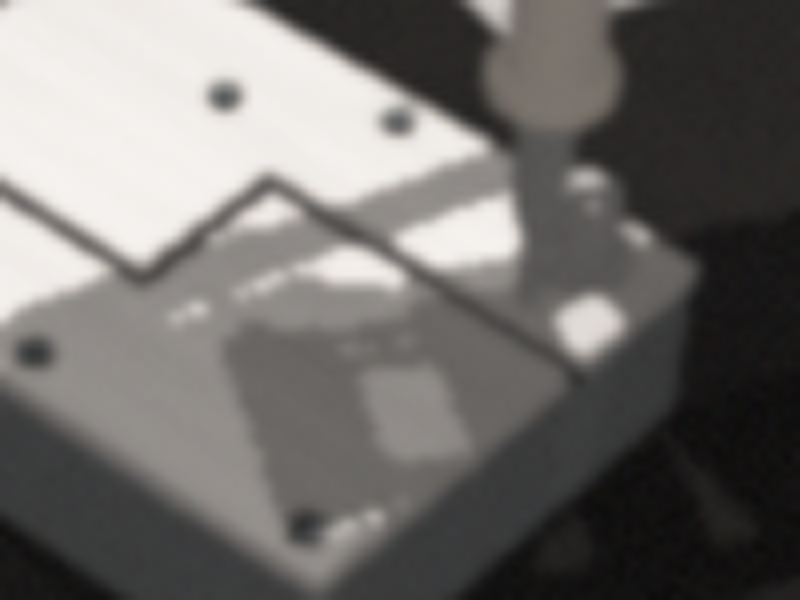

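```bash
python3 - <<'E'
from h import *
s=load('scene'); w=load('wrist'); t=load('top'); o=bot.get_obs(); T=o['tool_pos']
for h in(0,20,40,60,70,76,85,161): 
    X=T+[0,0,-116.1+h]; print(h,'scene crop',((proj(s,X)-[318,238])*8).round(1),'wrist',fproj(w,X).round(1))
g=s['frame'].mean(2).astype(int); print(g[240:278:2,376:394])
g=w['frame'].mean(2).astype(int)
print('wrist col 320 rows 215..300',g[200:380:3,320])
for r in(250,262): print(r,g[r,280:362:2])
print('wrist fit',seamfit(w,(540,25.4,18.2),fish=lambda X:fproj(w,X)),'scene',seamfit(s,(540.2,24.8,18.2)),'top',seamfit(t,(540.6,27.4,18.2)))
E
```

```text
0 scene crop [527.8 302.4] wrist [320.  238.3]
20 scene crop [534.1 242.9] wrist [320.  245.6]
40 scene crop [540.5 181.9] wrist [320.1 254. ]
60 scene crop [547.2 119.4] wrist [320.2 263.7]
70 scene crop [550.5  87.6] wrist [320.2 269.2]
76 scene crop [552.6  68.4] wrist [320.2 272.7]
85 scene crop [555.7  39.2] wrist [320.3 278.3]
161 scene crop [ 583.3 -220.9] wrist [320.8 350.9]
[[ 45  67 112 156 174 155 120 110 112 113 115 115 116 116 115 113 108  96]
 [ 38  39  46  72 102 118 111 111 113 113 115 115 117 115 114 112 107  89]
 [ 40  43  63  86 100 105 107 111 112 114 116 117 116 115 114 112 109 101]
 [ 39  48  77 102 109 107 108 112 114 114 117 117 115 115 113 112 109 108]
 [ 40  50  74 100 110 112 112 113 114 114 115 116 115 114 114 112 112 111]
 [ 39  41  58  82 101 109 113 114 115 116 116 116 115 116 115 115 114 109]
 [ 44  39  41  50  68  85 100 111 113 115 116 115 115 114 112 107  98  80]
 [161 121  85  55  42  49  66  85  92  95  97  97  97  90  77  59  50  42]
 [228 217 183 129  87  71  70  79  85  86  85  86  83  71  52  41  40  39]
 [154 148 144 140 134 121  97  85  84  
[... 912 characters left out ...]
08 108 110 115 118 117 112 118 113 114 114 113
 113 106  46  46  47  50]
250 [107 104  93  89  89  92  90  93  93  90  89  85 102 108 104 107 108 112
 117 124 124 120 118 113 112 105  89  75 110 112 111 112 113 115 113 113
 137 147 134 132 134]
262 [ 95  88  85  87  94  97  97  97 102 118 119 118 118 109 105 102 105 105
 104 103 106 107 104 104 104 103 106 114 122 120 119 117 139 153 151 155
 168 168 152 151 151]
wrist fit (array([537.51942652,  25.35689235,  17.77744111]), np.float64(3.1750927666842634), 29) scene (array([539.95085841,  27.16837445,  17.7679756 ]), np.float64(1.0090299062542811), 35) top (array([539.91248037,  27.94260031,  18.99477001]), np.float64(2.1079954685277587), 37)
```

{"name": "servo_tool", "arguments": {"offset": [[0,0,3],[0,0,6],[0,0,7],[0,0,7]], "rotation": [[0,0,0],[0,0,0],[0,0,0],[0,0,0]]}}

```text
time: 12.85
tool_pos: [490.0, 97.5, 178.9]
eef_rot: [-180.0, 0.0, 73.7]
ft_force: [-0.0, 0.1, -1.1]
grip_width: 23.3
grip_force: 25.0
```

```bash
python3 - <<'E'
from h import *
s=cam('scene'); w=cam('wrist'); o=bot.get_obs(); T=o['tool_pos']; print(o['time'],T,o['ft_force'])
tx=np.array([.2807,.9598,0]); P=T+[0,0,-116.1]
print('collar far edge pred',[fproj(w,P+tx*16+[0,0,h]).round(1).tolist() for h in(70,76)],'tip',fproj(w,P).round(1),proj(s,P))
A=w['frame'][205:265,290:350,::-1].astype(float); q=proj(s,P).astype(int); print(q)
B=s['frame'][q[1]-25:q[1]+15,q[0]-20:q[0]+20,::-1].astype(float)
f=lambda a: cv2.resize(np.clip((a-30)*1.9,0,255).astype(np.uint8),(400,400),interpolation=cv2.INTER_CUBIC)
cv2.imwrite('pics/last.png',np.hstack([f(A),f(B)]))
E
```

```text
12.95 [490.11691857  97.46479707 179.0868443 ] [ 0.83564901  0.67690961 -1.90937834]
collar far edge pred [[320.5, 244.3], [320.5, 247.2]] tip [320.2 238.3] [383.72813523 278.44325407]
[383 278]
```

View pics/last.png

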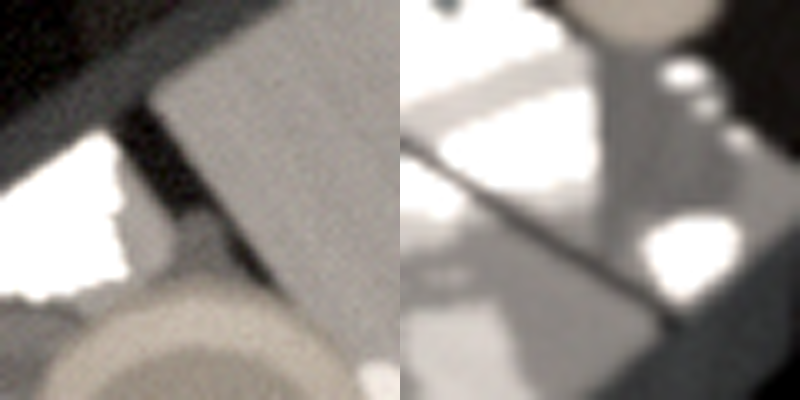

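The wrist half of the view shows the nose tip at crop (203,228), almost on the dark seam's centre line and about 0.4 mm to its left. I apply a small correction, go down to just above the plates, and trace.

{"name": "servo_tool", "arguments": {"offset": [[-0.2,0.6,0.9],[-0.2,0.6,1.8],[-0.2,0.6,1.8],[-0.2,0.6,1.8],[-0.2,0.6,1.8]], "rotation": [[0,0,0],[0,0,0],[0,0,0],[0,0,0],[0,0,0]]}}

```text
time: 13.58
tool_pos: [490.6, 97.1, 177.3]
eef_rot: [180.0, 0.0, 73.7]
ft_force: [-0.3, 0.2, -1.4]
grip_width: 23.7
grip_force: 25.0
```

{"name": "servo_tool", "arguments": {"offset": [[-2.6,1.8,0],[-5.1,3.5,0],[-7.7,5.3,0],[-10.3,7.0,0],[-12.8,8.8,0],[-15.4,10.6,0],[-17.9,12.3,0],[-20.5,14.1,0],[-23.1,15.9,0],[-25.6,17.6,0],[-28.2,19.4,0],[-30.8,21.1,0]], "rotation": [[0,0,0],[0,0,0],[0,0,0],[0,0,0],[0,0,0],[0,0,0],[0,0,0],[0,0,0],[0,0,0],[0,0,0],[0,0,0],[0,0,0]]}}

```text
time: 15.08
tool_pos: [502.3, 61.4, 177.2]
eef_rot: [-180.0, 0.0, 73.7]
ft_force: [-0.4, -0.0, -0.9]
grip_width: 23.7
grip_force: 25.0
```

```bash
cat > chk.py <<'E'
from h import *
o=bot.get_obs(); T=o['tool_pos']; a=np.radians(18.2); R=np.array([[np.cos(a),-np.sin(a)],[np.sin(a),np.cos(a)]])
print(o['time'].__round__(2),'tip in chamber',(R.T@(T[:2]-[540.64,25.05])).round(2),'z',(T[2]-116.1).round(2),o['eef_rot'].round(2),o['ft_force'].round(1))
E
python3 chk.py
```

```text
15.07 tip in chamber [-25.1   46.53] z 61.13 [-180.     0.    73.7] [-0.4 -0.  -0.9]
```

{"name": "servo_tool", "arguments": {"offset": [[-2.6,1.8,0],[-5.1,3.5,0],[-7.7,5.3,0],[-10.3,7.0,0],[-12.8,8.8,0],[-15.4,10.6,0],[-17.9,12.3,0],[-20.5,14.1,0],[-23.1,15.9,0],[-25.6,17.6,0],[-28.2,19.4,0],[-30.8,21.1,0]], "rotation": [[0,0,0],[0,0,0],[0,0,0],[0,0,0],[0,0,0],[0,0,0],[0,0,0],[0,0,0],[0,0,0],[0,0,0],[0,0,0],[0,0,0]]}}

```text
time: 16.58
tool_pos: [513.9, 25.9, 177.3]
eef_rot: [-180.0, -0.0, 73.7]
ft_force: [-1.2, -0.1, -3.2]
grip_width: 23.1
grip_force: 25.0
```

{"name": "servo_tool", "arguments": {"offset": [[-2.6,1.8,0],[-5.1,3.5,0],[-7.7,5.3,0],[-7.7,5.3,0],[-5.9,7.9,0],[-4.2,10.5,0],[-2.4,13.0,0],[-0.6,15.6,0],[1.2,18.2,0],[2.9,20.8,0],[4.7,23.3,0],[6.5,25.9,0]], "rotation": [[0,0,0],[0,0,0],[0,0,0],[0,0,0],[0,0,0],[0,0,0],[0,0,0],[0,0,0],[0,0,0],[0,0,0],[0,0,0],[0,0,0]]}}

```text
time: 18.08
tool_pos: [540.6, 25.2, 177.2]
eef_rot: [-180.0, -0.0, 73.7]
ft_force: [-0.9, -0.3, -1.1]
grip_width: 23.4
grip_force: 25.0
```

```bash
python3 chk.py; python3 - <<'E'
from h import *
w=cam('wrist'); s=cam('scene')
# local seam centre of step seen beside pen (chamber y at x=-20..-8) in wrist
c=np.array([540.64,25.05]); a=np.radians(18.2); R=np.array([[np.cos(a),-np.sin(a)],[np.sin(a),np.cos(a)]])
k=np.arange(-9,9.1,.5)
for n,P,cc in(('w',fproj,w),('s',proj,s)):
    g=cc['frame'].mean(2)
    for S,nn in(([(x,0) for x in(-20,-16,-12,-8,-4,4,8,12,16,20)],(0,1)),([(-25,y) for y in(10,16,24,32,40,50)],(1,0)),([(25,-y) for y in(10,16,24,32,40,50)],(1,0))):
        r=[]
        for q in S:
            uv=np.array([P(cc,np.r_[c+R@(np.array(q)+np.array(nn)*j),60]) for j in k]); v=map_coordinates(g,[uv[:,1],uv[:,0]],order=1)
            wt=np.clip(np.percentile(v,60)-15-v,0,None); r.append((round(float((wt*k).sum()/(wt.sum()+1e-9)),1),int(wt.max())))
        print(n,nn,r)
E
```

```text
18.07 tip in chamber [0.04 0.11] z 61.12 [-179.99   -0.     73.7 ] [-0.9 -0.3 -1.1]
w (0, 1) [(0.0, 54), (0.2, 56), (0.1, 58), (0.4, 47), (1.5, 29), (0.6, 45), (0.5, 46), (0.5, 47), (0.6, 44), (0.5, 44)]
w (1, 0) [(-1.5, 58), (-1.0, 43), (-0.7, 44), (-0.9, 45), (-0.8, 44), (-0.8, 44)]
w (1, 0) [(-1.1, 48), (-0.8, 54), (-1.1, 50), (-0.6, 47), (-0.8, 77), (-0.7, 81)]
s (0, 1) [(-0.5, 44), (-0.8, 15), (-3.1, 15), (0.3, 6), (1.2, 10), (1.1, 14), (1.6, 16), (1.1, 14), (1.2, 17), (1.6, 16)]
s (1, 0) [(-4.0, 17), (-0.5, 7), (1.3, 13), (1.4, 8), (1.4, 8), (1.5, 9)]
s (1, 0) [(-0.1, 6), (0.9, 8), (1.1, 11), (1.5, 8), (1.0, 24), (0.5, 35)]
```

{"name": "servo_tool", "arguments": {"offset": [[1.8,2.6,0],[3.5,5.2,0],[5.3,7.7,0],[7.1,10.3,0],[8.9,12.9,0],[10.6,15.5,0],[12.4,18.0,0],[14.2,20.6,0],[14.2,20.6,0],[11.6,22.4,0],[9.1,24.1,0],[6.5,25.9,0]], "rotation": [[0,0,0],[0,0,0],[0,0,0],[0,0,0],[0,0,0],[0,0,0],[0,0,0],[0,0,0],[0,0,0],[0,0,0],[0,0,0],[0,0,0]]}}

```text
time: 19.68
tool_pos: [567.2, 23.7, 177.3]
eef_rot: [180.0, 0.0, 73.7]
ft_force: [0.2, -0.2, -1.2]
grip_width: 23.5
grip_force: 25.0
```

{"name": "servo_tool", "arguments": {"offset": [[-2.6,1.8,0],[-5.1,3.5,0],[-7.7,5.3,0],[-10.3,7.0,0],[-12.8,8.8,0],[-15.4,10.6,0],[-17.9,12.3,0],[-20.5,14.1,0],[-23.1,15.9,0],[-25.6,17.6,0],[-28.2,19.4,0],[-30.8,21.1,0]], "rotation": [[0,0,0],[0,0,0],[0,0,0],[0,0,0],[0,0,0],[0,0,0],[0,0,0],[0,0,0],[0,0,0],[0,0,0],[0,0,0],[0,0,0]]}}

```text
time: 21.18
tool_pos: [578.8, -11.6, 177.3]
eef_rot: [180.0, 0.0, 73.7]
ft_force: [0.3, -0.7, -0.3]
grip_width: 23.5
grip_force: 25.0
```

{"name": "servo_tool", "arguments": {"offset": [[-2.6,1.8,0],[-5.1,3.5,0],[-7.7,5.3,0],[-10.3,7.0,0],[-12.8,8.8,0],[-15.4,10.6,0],[-17.9,12.3,0],[-20.5,14.1,0],[-23.1,15.9,0],[-25.6,17.6,0],[-28.2,19.4,0],[-31.0,21.3,0]], "rotation": [[0,0,0],[0,0,0],[0,0,0],[0,0,0],[0,0,0],[0,0,0],[0,0,0],[0,0,0],[0,0,0],[0,0,0],[0,0,0],[0,0,0]]}}

```text
time: 22.68
tool_pos: [590.6, -47.3, 177.2]
eef_rot: [-180.0, -0.0, 73.7]
ft_force: [0.1, -0.0, -1.4]
grip_width: 23.5
grip_force: 25.0
```

```bash
python3 chk.py
```

```text
22.68 tip in chamber [ 24.84 -84.36] z 61.15 [-180.    -0.    73.7] [ 0.1 -0.  -1.4]
```

{"name": "servo_tool", "arguments": {"offset": [[0,0,0],[0,0,-15],[0,0,-45],[-25,0.5,-50],[-75,1.5,-50],[-130,2.5,-50],[-185,3.6,-50],[-235,4.6,-50],[-262,5.1,-50],[-271.3,5.3,-50],[-271.3,5.3,-50],[-271.3,5.3,-50]], "rotation": [[0,0,0],[0,0,0],[0,0,0],[0,0,0],[0,0,0],[0,0,0],[0,0,0],[0,0,0],[0,0,0],[0,0,0],[0,0,0],[0,0,0]]}}

```text
time: 24.18
tool_pos: [519.9, -307.7, 227.6]
eef_rot: [180.0, -0.0, 73.8]
ft_force: [0.3, 0.4, -0.6]
grip_width: 23.7
grip_force: 25.0
```

{"name": "servo_tool", "arguments": {"offset": [[0,0,0],[0,0,0],[0,0,0]], "rotation": [[0,0,0],[0,0,0],[0,0,0]]}}

```text
time: 24.55
tool_pos: [519.6, -308.6, 227.3]
eef_rot: [180.0, 0.0, 73.7]
ft_force: [-0.3, -0.6, -2.0]
grip_width: 23.6
grip_force: 25.0
```

```bash
python3 - <<'E'
from h import *
o=bot.get_obs(); print(o['time'],o['tool_pos'],o['eef_rot'],o['ft_force'])
E
```

```text
24.55 [ 519.62450416 -308.63711719  227.29583781] [1.79999018e+02 4.13967164e-04 7.37354994e+01] [-0.34600558 -0.63315521 -2.04422493]
```

{"name": "servo_tool", "arguments": {"offset": [[-0.4,0,10],[-0.4,0,22],[-0.4,0,34],[-0.4,0,46],[-0.4,0,58],[-0.4,0,68],[-0.4,0,78],[-0.4,0,86],[-0.4,0,92],[-0.4,0,95],[-0.4,0,95]], "rotation": [[0,0,0],[0,0,0],[0,0,0],[0,0,0],[0,0,0],[0,0,0],[0,0,0],[0,0,0],[0,0,0],[0,0,0],[0,0,0]]}}

```text
time: 25.92
tool_pos: [519.4, -309.4, 132.2]
eef_rot: [-180.0, -0.0, 73.7]
ft_force: [-0.1, 0.7, -1.9]
grip_width: 23.5
grip_force: 25.0
```

{"name": "servo_tool", "arguments": {"offset": [[0,0,2],[0,0,4],[0,0,5.7],[0,0,5.7],[0,0,5.7]], "rotation": [[0,0,0],[0,0,0],[0,0,0],[0,0,0],[0,0,0]]}}

```text
time: 26.55
tool_pos: [519.4, -309.4, 126.6]
eef_rot: [180.0, 0.0, 73.7]
ft_force: [0.1, 0.0, -2.0]
grip_width: 23.5
grip_force: 25.0
```

```bash
python3 - <<'E'
from h import *
o=bot.get_obs(); print(o['time'],o['tool_pos'],o['eef_rot'],o['ft_force'])
E
```

```text
26.55 [ 519.38514748 -309.44510513  126.59109705] [1.79995761e+02 1.95410947e-03 7.36997155e+01] [ 0.1041468   0.04790464 -1.95969773]
```

Not yet touching and 0.45 mm above the seat. I lower a little more, then release.

{"name": "servo_tool", "arguments": {"offset": [[0,0,0.3],[0,0,0.4],[0,0,0.4]], "rotation": [[0,0,0],[0,0,0],[0,0,0]]}}

```text
time: 26.92
tool_pos: [519.4, -309.4, 126.2]
eef_rot: [180.0, -0.0, 73.7]
ft_force: [0.5, -0.1, -2.1]
grip_width: 23.6
grip_force: 25.0
```

{"name": "servo_tool", "arguments": {"offset": [[0,0,0],[0,0,0],[0,0,0],[0,0,0],[0,0,-20],[0,0,-70],[0,0,-125],[0,0,-135],[0,0,-135],[0,0,-135]], "rotation": [[0,0,0],[0,0,0],[0,0,0],[0,0,0],[0,0,0],[0,0,0],[0,0,0],[0,0,0],[0,0,0],[0,0,0]], "gripper": 0.6}}

```text
time: 28.18
tool_pos: [518.6, -308.8, 259.1]
eef_rot: [-179.8, -0.1, 73.7]
ft_force: [0.2, 0.1, -1.1]
grip_width: 55.7
grip_force: 0.0
```

```bash
python3 - <<'E'
from h import *
o=bot.get_obs(); print(o['time'],o['tool_pos'],o['ft_force'],o['grip_width'])
w0=load('wrist'); t0=load('top'); w=cam('wrist','w9'); s=cam('scene','s9'); t=cam('top','t9')
for X in((519.5,-310,171),(519.5,-310,86)): print('exp',fproj(w,X).round(1),proj(s,X).round(1),proj(t,X).round(1))
g=s['frame'].mean(2).astype(int); print(g[140:154,270:294:2])
g=w['frame'].mean(2).astype(int); c=fproj(w,(519.5,-310,171)).astype(int); print(c); print('col',g[c[1]-50:c[1]+40:3,c[0]]); print('row',g[c[1],c[0]-30:c[0]+30:2])
# slider in scene: dark grip blob
m,ce,st=blob(s['frame'].max(2)<40,(380,330,100,45)); print(ce,st, proj(s,(524,314.7,65)))
E
```

```text
28.175 [ 518.572894   -308.79545583  259.07344971] [ 0.24030415  0.12184631 -1.09027364] 55.653938324048845
exp [322.3 250.2] [279.9 144.6] [424.2 261.7]
exp [321.9 223.1] [281.5 175.1] [418.9 267.3]
[[ 65  67  67  67  67  67  69  69  67  68  67  64]
 [ 65  65  66  65  67  69  70  69  67  66  59  50]
 [ 66  66  66  67  73  79  79  69  64  55  47  37]
 [ 66  66  65  73  91 101  96  68  54  41  38  35]
 [ 66  64  67  86 106 110 106  73  42  36  35  35]
 [ 65  67  71  97 111 112 112  88  42  35  38  39]
 [ 66  68  72 102 114 117 115 100  50  38  40  40]
 [ 65  62  63 103 115 120 115 103  54  38  40  38]
 [ 54  48  50 101 115 119 115  99  51  40  38  39]
 [ 40  35  42  91 110 114 109  87  45  38  40  40]
 [ 37  35  43  79  92  96  90  76  46  39  40  38]
 [ 35  37  46  85  85  85  86  87  51  38  39  39]
 [ 38  38  48  96 102 101 102  99  56  38  39  39]
 [ 40  38  47  95 112 113 113 106  57  37  36  38]]
[322 250]
col [ 70  68  92 123 111 106 101 102 102 103  87  97 107 113 116 117 117 116
 118 116 117 103  48  44  46  42  43  46  47  43]
row [153 156 153 156 157 154 152 108 104 117 115 114 115 118 119 117 118 119
 120 118 115 110 102 143 156 154 153 153 155 153]
[438.33639144 361.10703364] [430 347  18  28 327] [439.27172135 362.09629545]
```

```bash
python3 - <<'E'
import cv2,numpy as np
a=cv2.imread('pics/scene.png').mean(2);b=cv2.imread('pics/s9.png').mean(2)
for r in(150,156,160,176,178,182): print(r,a[r,268:296:2].astype(int),b[r,268:296:2].astype(int))
print('col',a[138:196:2,281].astype(int),'\n',b[138:196:2,281].astype(int))
# shift estimate of pen handle
A=a[136:186,268:296].astype(np.float32);B=b[136:186,268:296].astype(np.float32)
print(cv2.phaseCorrelate(cv2.Sobel(A,cv2.CV_32F,1,0),cv2.Sobel(B,cv2.CV_32F,1,0)))
print(cv2.phaseCorrelate(cv2.Sobel(A,cv2.CV_32F,0,1),cv2.Sobel(B,cv2.CV_32F,0,1)))
E
```

```text
150 [ 39  34  36  44  80  97 101  99  87  50  40  39  36  34] [39 37 35 43 79 92 96 90 76 46 39 40 38 39]
156 [ 39  39  37  46  93 113 116 114 113  66  38  31  25  48] [ 41  39  38  43  92 113 116 113 106  62  38  37  40  60]
160 [ 38  37  37  40  87 112 117 115 116  73  40  37  38  34] [ 38  39  37  42  86 113 115 115 108  65  39  38  40  35]
176 [ 73 140 143 130 140 125 117 123 155 202 172 148 143  86] [ 49  67  68  72 105 112 115 114 112 110  84  60  60  46]
178 [ 57 130 127  89 111 133 155 177 176 151 132 146 144 112] [ 46  56  59  62  95 115 116 115 114 106  75  58  60  52]
182 [ 42  97 143 145 144 145 144 144 143 142 140 139 137 124] [42 56 60 60 59 61 64 61 61 60 59 60 60 59]
col [ 68  67 131 242 229 150 103  98 115 115 115 116 115 116 116 116 116 116
 116 118 173 124 145 110  64  61  62  61  61] 
 [ 68  68  79 110 116 118  95 102 116 116 115 116 116 115 115 115 116 115
 116 115 117 102  63  61  62  62  63  61  62]
((-0.05268715167970939, -0.04693839274153433), 0.6217256487210592)
((0.07559928132402227, -0.06375620979883934), 0.44427324390411377)
```

```bash
python3 -c "
from plant import bot
print(bot.job_done())"
```

```text
the job is handed in; nothing more can be done
None
```

I handed in the job at about 28 s: the slider is set to within about 0.2 mm of the pointer, the pen tip was led along the whole seam about 1 mm above it at 2.5 cm/s, and the pen is back in its stand fully home; no verdict came back.

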